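# Put the glue jar in the warming pan

### The job

Lift the lid off the pan on the hot plate by its knob and lay it, knob up, flat inside the wide white drip plate. Then stand the squat glue jar with the thick cork upright in the middle of the open pan to warm. Set both down gently rather than dropping them, leave the pan where it is on the hot plate, and do not disturb the slim bottle or the mortar.

Things in the scene. Friction and masses are not known exactly. Their poses are not given: they have to be found in the camera images.
- hotplate: Fixed electric hot plate, black square housing 240 x 240 mm with a steel top, 62 mm high at the steel top; a round dark burner 176 mm across in its centre stands to 72 mm. Origin: centre of the underside, on the table; z up.
- pan: Loose empty steel pan (0.8 kg) on the burner, its underside 72 mm above the table, lidded at the start: 152 mm across, 70 mm high, walls 4 mm, base 5 mm, inside about 142 mm across and 65 mm deep. Two small loop handles, along its +y and -y, reach 101 mm from its axis, 52 mm above its underside. Origin: centre of its underside; z up along its axis.
- pan_floor (a point): Centre of the pan's inner floor, 5 mm above the pan's origin; z up.
- lid: Loose round steel lid (about 0.3 kg), 162 mm across; under its flange a flat plug 132 mm across, 8 mm deep, hangs in the pan's mouth with 5 mm play. Top domed to 20 mm; at its centre a stem 18 mm across, then an upright cylindrical dark wooden knob 34 mm across, from 30 to 54 mm high. Heights from the origin: centre of the plug's flat underside; z up through the knob.
- lid_knob (a point): Point to grip on the lid's knob: on its axis, 43 mm above the lid's origin (11 mm below the knob's top).
- plate: Fixed wide white round drip plate, 204 mm across over its rim and 16 mm high, standing alone on the table; its flat inner floor, 182 mm across and 6 mm above the table, is walled by a low rim. The lid fits inside the rim with about 11 mm play all round; its plug then stands on the floor. Origin: centre of the underside.
- plate_floor (a point): Centre of the plate's inner floor, 6 mm above its origin; z up.
- jar: Loose amber glass glue jar (about 0.25 kg), squat: body 60 mm across up to 57 mm high, sloping shoulder to 68 mm, and a thick cork stopper 40 mm across, firmly fixed in it, from 70 to 104 mm high. Standing on the table at the start. Origin: centre of the underside; z up through the cork.
- jar_cork (a point): Point to grip on the jar's cork: on its axis, 90 mm above the jar's origin (14 mm below the top).
- bottle: Bystander: slim, taller amber glass bottle, loose, 42 mm across, 116 mm high with its small cork. Origin: centre of the underside.
- mortar: Bystander: white mortar bowl, loose, 130 mm across, 55 mm high, with a pestle fixed leaning in it (to about 115 mm high, within the bowl's outline). Origin: centre of the underside.

How it is judged:
On the way, in this order (a step that is already met when the one before it is completed fails the run):
1. the lid is lifted clear of the pan (its underside over 10 mm above the pan's rim), held by its knob (z of lid in the frame of pan above 0.08 m and distance between the grasp point and lid_knob below 0.04 m), for 0.1 s.
2. the lid lies knob up, flat on the floor of the drip plate, and is let go (horizontal distance between lid and plate_floor below 0.02 m and z of lid in the frame of plate_floor between -0.004 and 0.004 m and angle between lid's own z axis and vertical below 0.05 rad and contact force between the fingers and lid below 0.1 N), for 0.2 s.
At the end, for the whole second after the job is handed in: Lid knob up, flat (0.05 rad) on the plate floor (4 mm), within 20 mm of its centre; jar upright (0.06 rad) on the pan floor (4 mm), within 25 mm of its centre; pan level (0.04 rad), within 15 mm of its starting place; all three at rest (horizontal distance between lid and plate_floor below 0.02 m and z of lid in the frame of plate_floor between -0.004 and 0.004 m and angle between lid's own z axis and vertical below 0.05 rad and z of jar in the frame of pan_floor between -0.004 and 0.004 m and horizontal distance between jar and pan_floor below 0.025 m and angle between jar's own z axis and vertical below 0.06 rad and distance of pan from where it was at the start of the episode below 0.015 m and angle between pan's own z axis and vertical below 0.04 rad and linear speed of each of lid, jar, pan below 0.02 m/s and angular speed of each of lid, jar, pan below 0.2 rad/s); the robot touches nothing.
It fails at once if the lid is dropped (falls faster than 0.5 m/s out of the fingers) (linear speed of lid above 0.5 m/s and contact force between the fingers and lid below 0.05 N).
It fails at once if the jar is dropped (falls faster than 0.5 m/s out of the fingers) (linear speed of jar above 0.5 m/s and contact force between the fingers and jar below 0.05 N).
It fails at once if the jar is tipped over (more than 0.7 rad) (angle between jar's own z axis and vertical above 0.7 rad).
It fails at once if the bottle or the mortar is moved more than 25 mm or tipped (0.35 rad) (distance of any of bottle, mortar from where it was at the start of the episode above 0.025 m or angle between any of bottle, mortar's own z axis and vertical above 0.35 rad).
It also fails if it takes over 69 s, if anything falls off the work surface, if the arm or the gripper's body presses on something with over 40 N, if the wrist force passes 120 N, or if a joint passes its speed limit or range.

### The arm

A 6-joint arm with a two-finger parallel gripper is mounted at the origin on the work surface. World frame = base frame: x ahead of the robot, y to its left, z up, the work surface at z = 0. Lengths are in m, angles in rad, forces in N, time in s.
With the tool pointing down it reaches from about 0.425 to 0.95 m from the base axis. Payload 3.5 kg.
Tool frame: the origin (TCP) lies at the very end of the fingers, on their centre line; the grasp point (between the pads) lies 19 mm behind it (ctrl.pinch_z is the distance from the TCP to the grasp point, in m); z points along the fingers, y is the line along which they close (so a half turn about z gives the same grasp; the last joint's range is limited). The gripper opens to 85 mm and grips with 20 to 120 N. Pads are 22 mm wide; open, the fingers measure 114 mm over their backs; the gripper's body (76 mm by 85 mm) begins 54 mm behind the grasp point. The pads swing forward as they close: fully open they stand 13 mm farther back than shut.
Start: joints at [0.958, 0.286, 1.577, -0, 1.279, -0.15], TCP at [0.301, 0.604, 0.231] pointing down, gripper open.
Joint ranges: [-2.77, 2.77], [-0.9, 2.22], [0.21, 2.48], [-1.53, 4.67], [0.24, 2.81], [-2.84, 2.84]. Speed limits (rad/s): [2.79, 2.79, 3.14, 3.14, 3.14, 3.14].

### API

Orientations are given as a unit quaternion [x, y, z, w].
In Python, from plant import ctrl gives the robot as it stands. The module is installed in compiled form; this text tells all that it offers.
- The arm moves only by the shell command python3 -m crank 'ROWS' [OPENING] [FORCE]. ROWS is JSON, a list of rows, each a list of 6 numbers: the shift along the tool's x, y, z in cm, then the turn, a rotation vector about the tool's x, y, z in rad. In form: [[tx, ty, tz, rx, ry, rz], ...]. A call has 1 to 10 rows; each row is the pose to reach, as a shift and turn from the pose commanded when the call began, along the tool's axes at that moment; what a row does not reach only later rows make up. A row lasts 1/10 s, in which the tool goes at most 50 mm and 8.59 degrees, less where a joint would pass 70% of its speed; a pose out of reach is approached as far as the arm can. A call with a gripper value outside its range is refused whole. OPENING is the opening, from 0 (shut) to 1 (fully open), set as the call begins (- or left out, the last holds). The fingers move at their own pace and stop on an object; FORCE is the grip in N (left out, the last holds). Time passes only in rows, so rows that repeat a pose let the fingers close. It gives the time, the measured TCP pose, the force, the opening and the grip force at its end, in the units of the state.
- ctrl.get_state(): the state, without advancing time (a new reading comes with each control period).
- ctrl.read_camera(name): name is "side" or "top" or "wrist"; returns (picture, depth): 400x640x3 uint8, blue, green, red; 400x640 float32, m along the optical axis (not along the pixel's ray), 0 where there is no reading.
- ctrl.camera_info(name): a dict with "K" (3x3 intrinsics, pixels), "k1" (the pictures are not rectified: a ray, as slopes to the right and down, at radius r is drawn at 1 + k1 r^2 times it, then the intrinsics apply), "origin" and "orientation" of the camera in the world. Camera axes: x right, y down, z forward; pixel columns grow to the right and rows downward; lengths in m; the calibration is good to about 2 mm. A picture is of the moment at which its call begins: read the wrist's pose just before it. camera_info takes no time and is no camera call; for the wrist camera it gives the pose at the moment of the call.
- ctrl.sign_off(): hands the job in; it is judged then, once.
The state is a dict: "time": time; "qpos": joint angles; "dq": joint speeds; "joint_efforts": joint torques, N m; "eef_pos": TCP position; "tcp_rot": TCP orientation; "contact_force": force on the tool from outside, world axes, zero at the start; "wrist_torque": the same for the moment, N m; "opening": opening from 0.0 (shut) to 1.0 (fully open); "finger_force": force on a finger pad.
Only numpy, scipy, OpenCV 4.12 (cv2) and the standard library are available. Lean on these libraries where they do the work, as an engineer would, in place of code of your own. Each camera call takes 0.05 s, during which the arm holds its last target. There are 200 camera calls.

## Working session

There is one attempt and no reset: what is moved stays moved. The work goes in short steps, Python scripts to look and compute and a shell command to move; the robot and the scene stay as the last step left them, time stands still between calls to the robot, and variables do not carry over. Pictures are saved under pics/ and viewed, at most 10 in all, crops included, and the job is handed in when it is done.

```bash
mkdir -p pics; cat > h.py <<'E'
import numpy as np, cv2
from scipy.spatial.transform import Rotation as R
from plant import ctrl
def snap(n):
    i=ctrl.camera_info(n); p,d=ctrl.read_camera(n); np.savez(f'{n}.npz',p=p,d=d,K=i['K'],k1=i['k1'],o=i['origin'],q=i['orientation']); return p
def ray(f,u,v):
    K=f['K']; a=cv2.undistortPoints(np.array([[[u,v]]],float),K,np.array([float(f['k1']),0,0,0]))[0,0]
    return R.from_quat(f['q']).apply([a[0],a[1],1.])
def pt(n,u,v,z=None):
    f=np.load(f'{n}.npz'); r=ray(f,u,v)
    s=f['d'][int(round(v)),int(round(u))] if z is None else (z-f['o'][2])/r[2]
    return f['o']+s*r
def totool(p):  # world target for TCP -> cm in tool axes
    s=ctrl.get_state(); return R.from_quat(s['tcp_rot']).inv().apply(np.array(p)-s['eef_pos'])*100
E
python3 - <<'E'
from h import *
for n in('top','side'): cv2.imwrite(f'pics/{n}0.png',snap(n)); i=ctrl.camera_info(n); print(i)
s=ctrl.get_state(); print(s, R.from_quat(s['tcp_rot']).as_matrix().round(3), ctrl.pinch_z)
E
```

```text
{'K': array([[372.79774585,   0.        , 316.88580907],
       [  0.        , 372.79774585, 203.62192155],
       [  0.        ,   0.        ,   1.        ]]), 'k1': -0.06634112325231911, 'origin': array([ 0.52788311, -0.01011247,  1.1275191 ]), 'orientation': array([ 0.70780363, -0.70512776,  0.01913278, -0.03798411])}
{'K': array([[406.37678336,   0.        , 313.1981828 ],
       [  0.        , 406.37678336, 200.87343542],
       [  0.        ,   0.        ,   1.        ]]), 'k1': 0.018940040544204305, 'origin': array([ 0.49202354, -0.63989371,  0.84699111]), 'orientation': array([ 0.93038151, -0.07984948,  0.0230981 , -0.35704452])}
{'time': 0.1, 'qpos': array([ 9.57967591e-01,  2.87142692e-01,  1.57801312e+00, -2.20926749e-05,
        1.27863297e+00, -1.49988044e-01]), 'dq': array([-0.0010247 , -0.00229489, -0.00501179, -0.00095283,  0.00018354,
       -0.00042938]), 'joint_efforts': array([ 1.58898838e-03, -4.07297194e+01, -2.93698722e+01, -6.03714420e-05,
        3.37122132e-03, -1.01343070e-05]), 'eef_pos': array([0.30100681, 0.60350385, 0.23005123]), 'tcp_rot': array([ 2.29356990e-01,  9.73341751e-01, -1.02309651e-03, -3.98916046e-04]), 'contact_force': array([-0.39459961,  0.85151655, -0.18639419]), 'wrist_torque': array([0.00772338, 0.00509762, 0.02059057]), 'finger_force': 0.0, 'opening': 1.0002061941330018} [[-0.895  0.446 -0.001]
 [ 0.446  0.895 -0.002]
 [ 0.    -0.002 -1.   ]] 0.0187
```

View pics/top0.png

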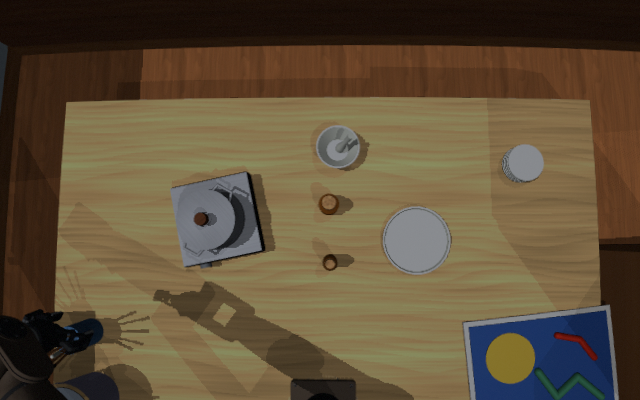

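View pics/side0.png

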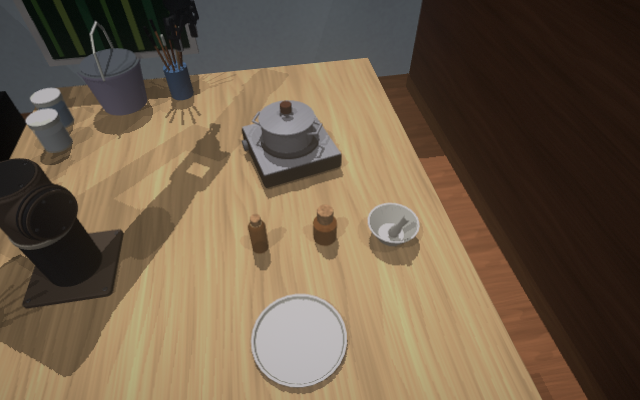

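The top view shows the knob at (201,219), jar cork at (329,204), slim bottle at (330,262), plate at (417,240) and mortar at (338,148). The side view agrees: knob (286,107), cork (324,211), plate (299,340). Next I'll measure them with depth and known heights.

```bash
cat > cloud.py <<'E'
from h import *
def cloud(n):
    f=np.load(f'{n}.npz'); K=f['K']; v,u=np.mgrid[0:400,0:640]
    a=cv2.undistortPoints(np.stack([u,v],-1).reshape(-1,1,2).astype(float),K,np.array([float(f['k1']),0,0,0]))[:,0]
    d=f['d'].reshape(-1,1); P=f['o']+R.from_quat(f['q']).apply(np.c_[a,np.ones(len(a))])*d
    P[d[:,0]==0]=9; return P.reshape(400,640,3)
def band(P,c,r,z0,z1):
    m=(np.hypot(P[...,0]-c[0],P[...,1]-c[1])<r)&(P[...,2]>z0)&(P[...,2]<z1); Q=P[m]
    if len(Q)<5: return len(Q)
    (x,y),rr=cv2.minEnclosingCircle(Q[:,:2].astype(np.float32))
    return len(Q),Q.mean(0).round(4),'mid',(Q.min(0)+Q.max(0)).round(4)/2,'circ',round(x,4),round(y,4),round(rr,4)
E
python3 - <<'E'
from cloud import *
px={'knob':((201,219),(286,103),.188),'jar':((329,204),(325,209),.104),'bottle':((330,262),(256,216),.116),'plate':((417,240),(299,340),.006)}
for k,(a,b,z) in px.items(): print(k,pt('top',*a,z).round(4),pt('side',*b,z).round(4),pt('top',*a).round(4),pt('side',*b).round(4))
for n in('top','side'):
    P=cloud(n)
    for k,r,z0,z1 in(('knob',.04,.178,.2),('jar',.04,.095,.115),('bottle',.03,.106,.13),('plate',.13,.010,.025)):
        print(n,k,band(P,pt('top',*px[k][0],px[k][2]),r,z0,z1))
    print(n,'lid/pan',band(P,pt('top',201,219,.188),.13,.135,.165))
    print(n,'mortar',band(P,pt('top',338,148,.05),.09,.04,.065))
im=lambda n,u,v:cv2.resize(np.load(n+'.npz')['p'][v-33:v+33,u-44:u+44],(400,300),interpolation=cv2.INTER_CUBIC)
cv2.imwrite('pics/c1.png',np.vstack([np.hstack([im('top',210,219),im('top',329,224)]),np.hstack([im('top',417,240),im('side',286,115)])]))
E
```

```text
knob [0.5636 0.3116 0.188 ] [0.5665 0.3196 0.188 ] [0.5637 0.312  0.1868] [0.5666 0.3198 0.1879]
jar [ 0.6098 -0.016   0.104 ] [ 0.6156 -0.0111  0.104 ] [ 0.6099 -0.016   0.1028] [ 0.6155 -0.0113  0.1042]
bottle [ 0.4522 -0.019   0.116 ] [ 0.4504 -0.0139  0.116 ] [ 0.4524 -0.019   0.1177] [ 0.4506 -0.017   0.1196]
plate [ 0.5103 -0.28    0.006 ] [ 0.5098 -0.2796  0.006 ] [ 0.5103 -0.2807  0.0033] [ 0.5098 -0.2787  0.004 ]
top knob (145, array([0.565 , 0.3154, 0.1868]), 'mid', array([0.56495, 0.31655, 0.185  ]), 'circ', 0.5648, 0.3165, 0.0177)
top jar (162, array([ 0.615 , -0.0139,  0.1036]), 'mid', array([ 0.6155, -0.0132,  0.1032]), 'circ', 0.6154, -0.0134, 0.02)
top bottle (73, array([ 0.4483, -0.0173,  0.1156]), 'mid', array([ 0.4481 , -0.0177 ,  0.11595]), 'circ', 0.4481, -0.0175, 0.0128)
top plate (581, array([ 0.5099, -0.28  ,  0.0142]), 'mid', array([ 0.511  , -0.2765 ,  0.01555]), 'circ', 0.5109, -0.276, 0.1022)
top lid/pan (2653, array([0.5643, 0.3129, 0.1492]), 'mid', array([0.5657 , 0.316  , 0.14815]), 'circ', 0.5652, 0.3164, 0.0821)
top mortar (616, array([ 0.7902, -0.041
[... 162 characters left out ...]
, 0.31495, 0.1851 ]), 'circ', 0.5635, 0.3155, 0.0179)
side jar (204, array([ 0.614 , -0.0178,  0.1037]), 'mid', array([ 0.61445, -0.0156 ,  0.102  ]), 'circ', 0.615, -0.0151, 0.021)
side bottle (98, array([ 0.4479, -0.0211,  0.1152]), 'mid', array([ 0.4477 , -0.01875,  0.11295]), 'circ', 0.4481, -0.0192, 0.0133)
side plate (1049, array([ 0.5095, -0.2728,  0.015 ]), 'mid', array([ 0.5106 , -0.2751 ,  0.01505]), 'circ', 0.5114, -0.275, 0.1024)
side lid/pan (1472, array([0.5632, 0.3001, 0.1501]), 'mid', array([0.565 , 0.3175, 0.1475]), 'circ', 0.5653, 0.3164, 0.0832)
side mortar (744, array([ 0.7904, -0.0288,  0.0507]), 'mid', array([ 0.7832, -0.0405,  0.0524]), 'circ', 0.7843, -0.0405, 0.0654)
```

View pics/c1.png

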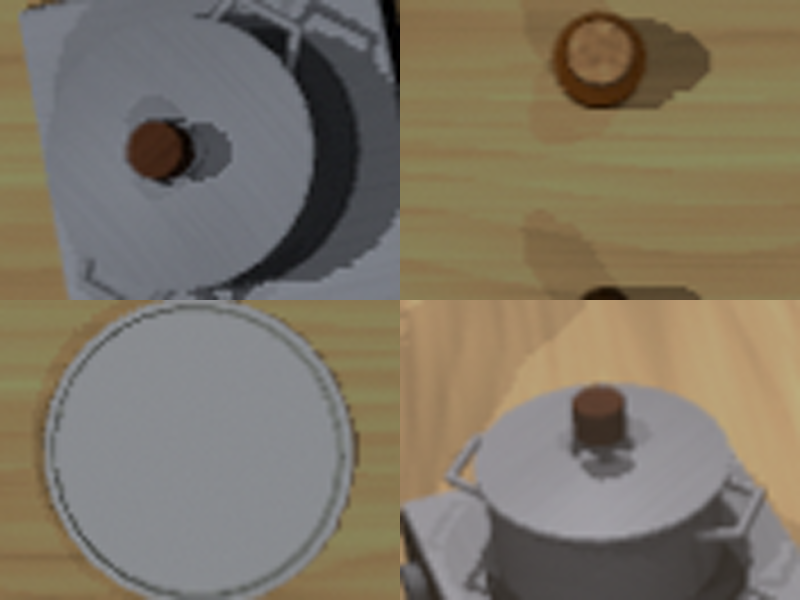

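The crops confirm it: knob, cork and plate centres match the circle fits from both cameras to about 2 mm. Estimates: knob (0.5645, 0.316), jar (0.615, -0.0145), plate (0.511, -0.276).

```bash
python3 -c "
from h import *
print(totool([.5645,.316,.235]).round(2))"
```

```text
[-36.41 -13.96  -0.48]
```

```bash
python3 -m crank '[[-3,-1.2,-0.1,0,0,0],[-7,-2.7,-0.2,0,0,0],[-11,-4.2,-0.4,0,0,0],[-15,-5.8,-0.5,0,0,0],[-19,-7.3,-0.5,0,0,0],[-23,-8.8,-0.5,0,0,0],[-27,-10.4,-0.5,0,0,0],[-31,-11.9,-0.5,0,0,0],[-34,-13,-0.5,0,0,0],[-36.4,-14,-0.5,0,0,0]]' 0.8 && python3 -m crank '[[0,0,0,0,0,0],[0,0,0,0,0,0],[0,0,0,0,0,0]]'
python3 - <<'E'
from cloud import *
p=snap('wrist'); print(ctrl.get_state()['opening'])
P=cloud('wrist'); print(band(P,(.5645,.316),.04,.178,.2)); print(totool([.5645,.316,.160]).round(2))
E
```

```text
time: 1.1
eef_pos: [0.5656, 0.3143, 0.2356]
tcp_rot: [0.23, 0.973, -0.0, -0.0]
contact_force: [0.3, -1.5, 1.1]
opening: 0.799
finger_force: 0.0
time: 1.4
eef_pos: [0.5637, 0.3169, 0.2359]
tcp_rot: [0.229, 0.973, -0.0, -0.0]
contact_force: [0.3, -0.3, 0.2]
opening: 0.801
finger_force: 0.0
0.802548918553952
(2124, array([0.5619, 0.3174, 0.1876]), 'mid', array([0.56335, 0.31655, 0.1842 ]), 'circ', 0.5634, 0.3166, 0.0169)
[-0.13 -0.06  7.61]
```

```bash
python3 -m crank '[[0,0,1.5,0,0,0],[0,0,3,0,0,0],[0,0,4.5,0,0,0],[0,0,5.5,0,0,0],[0,0,6.3,0,0,0],[0,0,7,0,0,0],[0,0,7.5,0,0,0],[0,0,7.5,0,0,0],[0,0,7.5,0,0,0]]' && python3 -m crank '[[0,0,0,0,0,0],[0,0,0,0,0,0],[0,0,0,0,0,0],[0,0,0,0,0,0],[0,0,0,0,0,0],[0,0,0,0,0,0],[0,0,0,0,0,0],[0,0,0,0,0,0]]' 0 70
```

```text
time: 2.35
eef_pos: [0.5648, 0.3163, 0.1617]
tcp_rot: [0.229, 0.973, 0.0, 0.0]
contact_force: [-0.1, 0.4, 0.1]
opening: 0.801
finger_force: 0.0
time: 3.15
eef_pos: [0.5649, 0.3163, 0.1623]
tcp_rot: [0.229, 0.973, 0.0, 0.0]
contact_force: [-0.7, -0.5, 6.1]
opening: 0.374
finger_force: 70.1
```

```bash
python3 -m crank '[[0,0,-0.3,0,0,0],[0,0,-0.8,0,0,0],[0,0,-1.5,0,0,0],[0,0,-2.5,0,0,0],[0,0,-4,0,0,0],[0,0,-5.5,0,0,0],[0,0,-7,0,0,0],[0,0,-8.5,0,0,0],[0,0,-9.5,0,0,0],[0,0,-10,0,0,0]]' && python3 -m crank '[[0,0,0,0,0,0],[0,0,0,0,0,0],[0,0,0,0,0,0]]'
python3 - <<'E'
from cloud import *
snap('top'); P=cloud('top'); cv2.imwrite('pics/s1.png',snap('side'))
print('lid',ctrl.get_state()['eef_pos'],totool([.511,-.2755,.262]).round(2))
S=cloud('side')
for n,Q in(('t',P),('s',S)): print(n,'pan rim',band(Q,(.5645,.3165),.085,.138,.146),'lid',band(Q,(.5645,.3165),.1,.235,.252))
E
```

```text
time: 4.15
eef_pos: [0.5651, 0.3164, 0.2635]
tcp_rot: [0.229, 0.973, 0.001, 0.001]
contact_force: [0.1, 0.6, -4.4]
opening: 0.373
finger_force: 69.7
time: 4.45
eef_pos: [0.564, 0.316, 0.26]
tcp_rot: [0.229, 0.973, -0.001, -0.001]
contact_force: [-0.2, -0.4, -3.9]
opening: 0.376
finger_force: 69.7
lid [0.56413905 0.31606196 0.26018908] [-21.66 -55.31  -0.13]
t pan rim (123, array([0.5586, 0.2611, 0.141 ]), 'mid', array([0.56325, 0.27315, 0.1416 ]), 'circ', 0.5632, 0.299, 0.073) lid (2062, array([0.5694, 0.2909, 0.2466]), 'mid', array([0.56435, 0.30215, 0.2449 ]), 'circ', 0.5646, 0.3161, 0.0814)
s pan rim (232, array([0.5622, 0.2989, 0.1418]), 'mid', array([0.56365, 0.3115 , 0.142  ]), 'circ', 0.5643, 0.3142, 0.0781) lid (1314, array([0.5631, 0.2977, 0.2474]), 'mid', array([0.56415, 0.3109 , 0.2455 ]), 'circ', 0.5652, 0.3148, 0.0823)
```

View pics/s1.png

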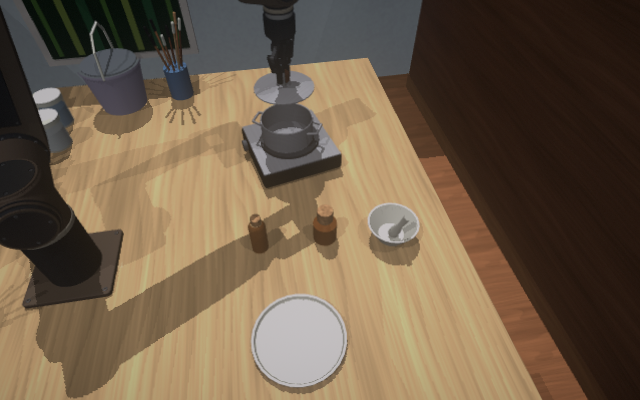

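The side view shows the lid held level over the open pan, at (284,88), and nothing else has moved. Now carrying it across to the plate.

```bash
python3 -m crank '[[-0.4,-1,0,0,0,0],[-1.1,-2.8,0,0,0,0],[-2.2,-5.5,0,0,0,0],[-3.3,-8.3,0,0,0,0],[-4.4,-11.2,0,0,0,0],[-5.5,-14,0,0,0,0],[-6.6,-16.8,0,0,0,0],[-7.7,-19.6,0,0,0,0],[-8.8,-22.4,0,0,0,0],[-9.9,-25.2,0,0,0,0]]' && python3 -m crank '[[-1.1,-2.8,0,0,0,0],[-2.2,-5.6,0,0,0,0],[-3.3,-8.4,0,0,0,0],[-4.4,-11.2,0,0,0,0],[-5.5,-14,0,0,0,0],[-6.6,-16.8,0,0,0,0],[-7.7,-19.6,0,0,0,0],[-8.8,-22.4,0,0,0,0],[-9.8,-25,0,0,0,0],[-10.5,-27,0,0,0,0]]' && python3 -m crank '[[-0.6,-1.5,0,0,0,0],[-1.1,-2.6,0,0,0,0],[-1.3,-3.1,0,0,0,0],[-1.3,-3.1,0,0,0,0],[-1.3,-3.1,0,0,0,0],[-1.3,-3.1,0,0,0,0]]'
python3 - <<'E'
from cloud import *
snap('top');snap('side')
print(totool([.511,-.2755,.034]).round(2))
for n in('top','side'): print(n,'lid',band(cloud(n),(.511,-.2755),.1,.235,.252))
E
```

```text
time: 5.55
eef_pos: [0.5396, 0.044, 0.2615]
tcp_rot: [0.23, 0.973, -0.0, 0.0]
contact_force: [0.1, -0.1, -3.4]
opening: 0.376
finger_force: 70.0
time: 6.55
eef_pos: [0.5124, -0.2446, 0.2615]
tcp_rot: [0.23, 0.973, -0.001, -0.0]
contact_force: [0.4, 0.4, -3.8]
opening: 0.372
finger_force: 70.1
time: 7.15
eef_pos: [0.512, -0.2746, 0.2613]
tcp_rot: [0.229, 0.973, 0.0, -0.0]
contact_force: [-1.0, -0.1, -3.7]
opening: 0.373
finger_force: 70.1
[ 0.06 -0.12 22.73]
top lid (1603, array([ 0.5278, -0.2447,  0.2473]), 'mid', array([ 0.51805, -0.2646 ,  0.2456 ]), 'circ', 0.512, -0.2737, 0.0813)
side lid (4174, array([ 0.5117, -0.2935,  0.2479]), 'mid', array([ 0.5125 , -0.27675,  0.24495]), 'circ', 0.5125, -0.274, 0.0819)
```

```bash
python3 -m crank '[[0,-0.1,1,0,0,0],[0,-0.1,3,0,0,0],[0,-0.1,6,0,0,0],[0,-0.1,9,0,0,0],[0,-0.1,12,0,0,0],[0,-0.1,15,0,0,0],[0,-0.1,17.5,0,0,0],[0,-0.1,19.5,0,0,0],[0,-0.1,21,0,0,0],[0,-0.1,21.5,0,0,0]]' && python3 -m crank '[[0,0,0.2,0,0,0],[0,0,0.4,0,0,0],[0,0,0.6,0,0,0],[0,0,0.7,0,0,0],[0,0,0.7,0,0,0],[0,0,0.7,0,0,0]]'; python3 -m crank '[[0,0,0.1,0,0,0],[0,0,0.2,0,0,0],[0,0,0.3,0,0,0],[0,0,0.3,0,0,0]]'
```

```text
time: 8.25
eef_pos: [0.5102, -0.2754, 0.044]
tcp_rot: [0.229, 0.973, 0.001, -0.002]
contact_force: [0.2, 0.1, -4.4]
opening: 0.378
finger_force: 70.1
time: 8.85
eef_pos: [0.5115, -0.2765, 0.0397]
tcp_rot: [0.229, 0.973, -0.0, 0.0]
contact_force: [0.0, -1.0, -3.1]
opening: 0.38
finger_force: 70.1
time: 9.25
eef_pos: [0.5112, -0.2763, 0.0361]
tcp_rot: [0.229, 0.973, 0.0, -0.0]
contact_force: [0.6, 0.8, -4.2]
opening: 0.374
finger_force: 70.1
```

```bash
python3 -m crank '[[0,0,0.1,0,0,0],[0,0,0.2,0,0,0],[0,0,0.2,0,0,0],[0,0,0.2,0,0,0]]'; python3 -m crank '[[0,0,0.05,0,0,0],[0,0,0.1,0,0,0],[0,0,0.1,0,0,0],[0,0,0.1,0,0,0]]'
```

```text
time: 9.65
eef_pos: [0.5114, -0.2764, 0.0343]
tcp_rot: [0.229, 0.973, -0.0, 0.0]
contact_force: [0.6, 0.1, -3.9]
opening: 0.375
finger_force: 70.4
time: 10.05
eef_pos: [0.5114, -0.2764, 0.0342]
tcp_rot: [0.229, 0.973, 0.0, -0.0]
contact_force: [-4.1, 2.9, 5.6]
opening: 0.38
finger_force: 70.5
```

Contact felt (+5.6 N). Releasing and rising.

```bash
python3 -m crank '[[0,0,0,0,0,0],[0,0,0,0,0,0],[0,0,0,0,0,0],[0,0,0,0,0,0],[0,0,0,0,0,0],[0,0,0,0,0,0]]' 0.8 && python3 -m crank '[[0,0,-1,0,0,0],[0,0,-3,0,0,0],[0,0,-6,0,0,0],[0,0,-9,0,0,0],[0,0,-12,0,0,0],[0,0,-15,0,0,0],[0,0,-17,0,0,0],[0,0,-17,0,0,0]]'
python3 - <<'E'
from cloud import *
cv2.imwrite('pics/s2.png',snap('side'));snap('top')
for n in('top','side'):
    P=cloud(n); print(n,'lid',band(P,(.511,-.2755),.088,.017,.03),band(P,(.511,-.2755),.03,.05,.07))
    print(n,'jar',band(P,(.615,-.0145),.04,.095,.115)); print('pan',band(P,(.5645,.3165),.085,.139,.145))
s=ctrl.get_state();print(s['eef_pos'],totool([.615,-.0145,.205]).round(2))
E
```

```text
time: 10.65
eef_pos: [0.5114, -0.2764, 0.0333]
tcp_rot: [0.229, 0.973, -0.0, 0.0]
contact_force: [-0.7, 0.4, 0.3]
opening: 0.799
finger_force: 0.0
time: 11.45
eef_pos: [0.5132, -0.2778, 0.2084]
tcp_rot: [0.229, 0.973, -0.002, 0.004]
contact_force: [0.3, 0.1, 0.4]
opening: 0.802
finger_force: 0.0
top lid (1353, array([ 0.5145, -0.2558,  0.022 ]), 'mid', array([ 0.51235, -0.26875,  0.0233 ]), 'circ', 0.5124, -0.275, 0.081) (96, array([ 0.5098, -0.2736,  0.0587]), 'mid', array([ 0.51115, -0.2747 ,  0.05815]), 'circ', 0.5121, -0.2759, 0.017)
top jar (162, array([ 0.6149, -0.0139,  0.1033]), 'mid', array([ 0.6155, -0.0132,  0.1022]), 'circ', 0.6154, -0.0135, 0.02)
pan (244, array([0.5636, 0.3165, 0.1413]), 'mid', array([0.5645 , 0.31435, 0.142  ]), 'circ', 0.5644, 0.3154, 0.0765)
side lid (3743, array([ 0.5113, -0.2844,  0.0219]), 'mid', array([ 0.51155, -0.2763 ,  0.0232 ]), 'circ', 0.5129, -0.2761, 0.0817) (225, array([ 0.5115, -0.2789,  0.0589]), 'mid', array([ 0.5115 , -0.27795,  0.05655]), 'circ', 0.5117, -0.2772, 0.0169)
side jar (198, array([ 0.6142, -0.0176,  0.104 ]), 'mid', array([ 0.6143 , -0.01405,  0.10185]), 'circ', 0.6137, -0.014, 0.0212)
pan (161, array([0.5829, 0.3318, 0.1419]), 'mid', array([0.566 , 0.3169, 0.142 ]), 'circ', 0.5662, 0.3173, 0.0774)
[ 0.51132421 -0.27634419  0.20356686] [ 2.41 28.06 -0.15]
```

View pics/s2.png

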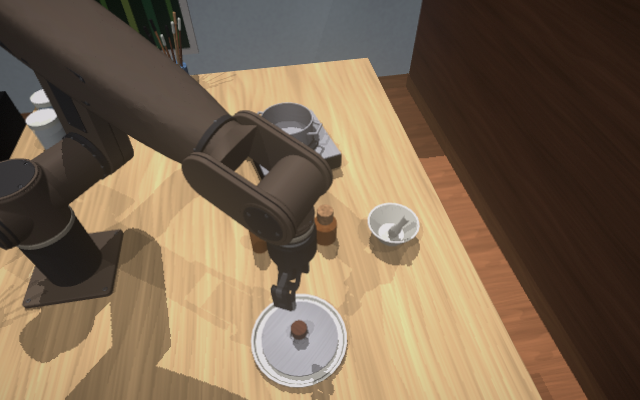

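The lid lies flat, knob up, in the plate at (299,340), within about 2 mm of centre; its knob top is at 60 mm, as it should be. Next is the jar.

```bash
python3 -m crank '[[0.2,2,0,0,0,0],[0.5,5.5,0,0,0,0],[0.8,9,0,0,0,0],[1.1,12.5,0,0,0,0],[1.4,16,0,0,0,0],[1.7,19.5,0,0,0,0],[2,22.8,0,0,0,0],[2.2,25.5,0,0,0,0],[2.4,27.2,0,0,0,0],[2.4,28.1,0,0,0,0]]' 0.85 && python3 -m crank '[[0,0,0,0,0,0],[0,0,0,0,0,0],[0,0,0,0,0,0]]'
python3 - <<'E'
from cloud import *
snap('wrist'); print(band(cloud('wrist'),(.615,-.0145),.04,.095,.115)); print(totool([.615,-.0145,.073]).round(2))
E
```

```text
time: 12.55
eef_pos: [0.6148, -0.0129, 0.2015]
tcp_rot: [0.229, 0.974, -0.0, -0.002]
contact_force: [-0.7, -0.6, 0.3]
opening: 0.854
finger_force: 0.0
time: 12.85
eef_pos: [0.6151, -0.0153, 0.2032]
tcp_rot: [0.23, 0.973, -0.0, -0.0]
contact_force: [-0.5, -1.2, -0.3]
opening: 0.852
finger_force: 0.0
(1943, array([ 0.6124, -0.0141,  0.1038]), 'mid', array([ 0.6133 , -0.01455,  0.10065]), 'circ', 0.6136, -0.0148, 0.0201)
[ 0.05  0.07 13.03]
```

```bash
python3 -m crank '[[0,0,2,0,0,0],[0,0,4.5,0,0,0],[0,0,7,0,0,0],[0,0,9,0,0,0],[0,0,10.5,0,0,0],[0,0,11.7,0,0,0],[0,0,12.5,0,0,0],[0,0,12.8,0,0,0],[0,0,12.8,0,0,0],[0,0,12.8,0,0,0]]' && python3 -m crank '[[0,0,0,0,0,0],[0,0,0,0,0,0],[0,0,0,0,0,0],[0,0,0,0,0,0],[0,0,0,0,0,0],[0,0,0,0,0,0],[0,0,0,0,0,0],[0,0,0,0,0,0]]' 0 60
```

```text
time: 13.9
eef_pos: [0.616, -0.0143, 0.0763]
tcp_rot: [0.229, 0.973, 0.0, 0.001]
contact_force: [0.3, 0.5, 0.5]
opening: 0.845
finger_force: 0.0
time: 14.7
eef_pos: [0.6159, -0.0145, 0.0762]
tcp_rot: [0.229, 0.973, -0.0, 0.001]
contact_force: [-1.9, -1.1, 5.9]
opening: 0.448
finger_force: 60.6
```

```bash
python3 -m crank '[[0,0,-0.3,0,0,0],[0,0,-1,0,0,0],[0,0,-3,0,0,0],[0,0,-6,0,0,0],[0,0,-9,0,0,0],[0,0,-12,0,0,0],[0,0,-15,0,0,0],[0,0,-17.5,0,0,0],[0,0,-19,0,0,0],[0,0,-19.5,0,0,0]]' && python3 -m crank '[[0,0,0,0,0,0],[0,0,0,0,0,0],[0,0,0,0,0,0]]'; python3 -c "
from h import *
print(totool([.565,.3165,.272]).round(2))"
```

```text
time: 15.7
eef_pos: [0.6158, -0.0141, 0.272]
tcp_rot: [0.229, 0.973, 0.0, 0.001]
contact_force: [0.3, 0.3, -2.1]
opening: 0.447
finger_force: 60.5
time: 16.0
eef_pos: [0.6145, -0.0141, 0.2681]
tcp_rot: [0.229, 0.973, -0.0, -0.002]
contact_force: [0.6, 0.2, -3.1]
opening: 0.451
finger_force: 60.6
[19.19 27.37 -0.35]
```

```bash
python3 -m crank '[[0.8,1,0,0,0,0],[2.4,3.2,0,0,0,0],[4.3,6,0,0,0,0],[6.2,8.7,0,0,0,0],[8.1,11.4,0,0,0,0],[10,14.1,0,0,0,0],[11.9,16.8,0,0,0,0],[13.8,19.5,0,0,0,0],[15.7,22.3,0,0,0,0],[17.3,24.7,0,0,0,0]]' && python3 -m crank '[[1.2,1.6,0,0,0,0],[1.9,2.7,0,0,0,0],[1.9,2.7,0,0,0,0],[1.9,2.7,0,0,0,0],[1.9,2.7,0,0,0,0]]'
python3 - <<'E'
from cloud import *
cv2.imwrite('pics/s3.png',cv2.resize(snap('side')[20:220,150:450],(750,500)));snap('top')
for n in('top','side'): print(n,'pan',band(cloud(n),(.5645,.3165),.085,.139,.145),'jar',band(cloud(n),(.565,.3165),.05,.19,.25))
print(ctrl.get_state()['eef_pos'],totool([.565,.3165,.153]).round(2))
E
```

```text
time: 17.0
eef_pos: [0.5695, 0.2865, 0.2696]
tcp_rot: [0.229, 0.973, 0.0, -0.001]
contact_force: [0.9, -0.6, -2.5]
opening: 0.449
finger_force: 60.6
time: 17.5
eef_pos: [0.5661, 0.3157, 0.2702]
tcp_rot: [0.23, 0.973, -0.0, -0.0]
contact_force: [0.4, -0.8, -2.6]
opening: 0.453
finger_force: 60.7
top pan (213, array([0.5662, 0.3051, 0.1417]), 'mid', array([0.5645 , 0.31255, 0.142  ]), 'circ', 0.5648, 0.3156, 0.0767) jar (170, array([0.5648, 0.2924, 0.2229]), 'mid', array([0.56625, 0.30915, 0.2212 ]), 'circ', 0.5659, 0.315, 0.0303)
side pan (200, array([0.5609, 0.2977, 0.1421]), 'mid', array([0.56355, 0.3121 , 0.14195]), 'circ', 0.5651, 0.3144, 0.0781) jar (380, array([0.5635, 0.293 , 0.223 ]), 'mid', array([0.56495, 0.29825, 0.22205]), 'circ', 0.5649, 0.3098, 0.0296)
[0.56621902 0.31564524 0.27036134] [ 0.15  0.02 11.74]
```

View pics/s3.png

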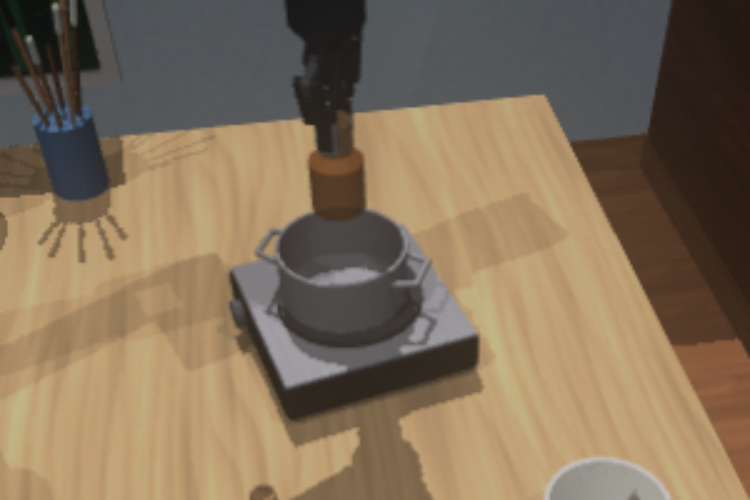

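The crop shows the jar hanging upright at (337,183), over the pan mouth at (343,255). Lowering: fast to 1 cm above the floor, then feeling for contact.

```bash
python3 -m crank '[[0.1,0,0.6,0,0,0],[0.1,0,2,0,0,0],[0.1,0,4,0,0,0],[0.1,0,6,0,0,0],[0.1,0,7.8,0,0,0],[0.1,0,9.3,0,0,0],[0.1,0,10.2,0,0,0],[0.1,0,10.6,0,0,0],[0.1,0,10.6,0,0,0],[0.1,0,10.6,0,0,0]]' && python3 -m crank '[[0,0,0.2,0,0,0],[0,0,0.4,0,0,0],[0,0,0.6,0,0,0],[0,0,0.6,0,0,0],[0,0,0.6,0,0,0]]'; python3 -m crank '[[0,0,0.1,0,0,0],[0,0,0.2,0,0,0],[0,0,0.2,0,0,0],[0,0,0.2,0,0,0]]'
```

```text
time: 18.6
eef_pos: [0.5656, 0.3174, 0.1654]
tcp_rot: [0.229, 0.973, 0.001, 0.001]
contact_force: [-1.1, -0.3, -2.0]
opening: 0.45
finger_force: 60.7
time: 19.1
eef_pos: [0.5649, 0.3171, 0.1582]
tcp_rot: [0.229, 0.973, -0.0, -0.0]
contact_force: [0.9, 0.7, -2.6]
opening: 0.451
finger_force: 60.7
time: 19.5
eef_pos: [0.5649, 0.3171, 0.1563]
tcp_rot: [0.229, 0.973, -0.0, -0.0]
contact_force: [0.5, -0.2, -2.7]
opening: 0.45
finger_force: 60.7
```

```bash
python3 -m crank '[[0,0,0.1,0,0,0],[0,0,0.2,0,0,0],[0,0,0.2,0,0,0],[0,0,0.2,0,0,0]]'; python3 -m crank '[[0,0,0.1,0,0,0],[0,0,0.1,0,0,0],[0,0,0.1,0,0,0]]'
```

```text
time: 19.9
eef_pos: [0.5649, 0.3171, 0.1543]
tcp_rot: [0.229, 0.973, -0.0, -0.0]
contact_force: [0.3, -0.3, -2.5]
opening: 0.449
finger_force: 60.7
time: 20.2
eef_pos: [0.565, 0.3171, 0.1534]
tcp_rot: [0.229, 0.973, 0.0, 0.0]
contact_force: [0.2, -1.0, -2.3]
opening: 0.448
finger_force: 60.8
```

```bash
python3 -m crank '[[0,0,0.1,0,0,0],[0,0,0.1,0,0,0],[0,0,0.1,0,0,0]]'
```

```text
time: 20.5
eef_pos: [0.5652, 0.3171, 0.1533]
tcp_rot: [0.229, 0.973, 0.0, 0.0]
contact_force: [-1.8, -1.3, 3.5]
opening: 0.453
finger_force: 61.1
```

```bash
python3 -m crank '[[0,0,0,0,0,0],[0,0,0,0,0,0],[0,0,0,0,0,0],[0,0,0,0,0,0],[0,0,0,0,0,0],[0,0,0,0,0,0]]' 0.8 && python3 -m crank '[[0,0,-0.5,0,0,0],[0,0,-1.5,0,0,0],[0,0,-3,0,0,0],[0,0,-5,0,0,0],[0,0,-8,0,0,0],[0,0,-11,0,0,0],[0,0,-14,0,0,0],[0,0,-15,0,0,0],[0,0,-15,0,0,0],[0,0,-15,0,0,0]]'
python3 - <<'E'
from cloud import *
a=snap('side'); snap('wrist'); b=snap('top')
cv2.imwrite('pics/s4.png',cv2.resize(a,(800,500)))
for n in('top','side','wrist'):
    P=cloud(n); print(n,'pan',band(P,(.5645,.3165),.085,.139,.145),'cork',band(P,(.565,.3165),.04,.176,.19))
    if n!='wrist':print('lid',band(P,(.511,-.2755),.088,.017,.03),'bottle',band(P,(.448,-.018),.03,.106,.13))
E
```

```text
time: 21.1
eef_pos: [0.565, 0.3171, 0.1522]
tcp_rot: [0.229, 0.973, 0.0, -0.0]
contact_force: [0.0, -0.2, -0.3]
opening: 0.799
finger_force: 0.0
time: 22.1
eef_pos: [0.5645, 0.317, 0.3012]
tcp_rot: [0.229, 0.973, -0.0, -0.001]
contact_force: [-0.1, 0.0, -0.4]
opening: 0.8
finger_force: 0.0
top pan (275, array([0.5652, 0.3059, 0.1414]), 'mid', array([0.5645, 0.3131, 0.1419]), 'circ', 0.5645, 0.3156, 0.0766) cork (146, array([0.567 , 0.3133, 0.1805]), 'mid', array([0.56405, 0.3163 , 0.1805 ]), 'circ', 0.5654, 0.3162, 0.0201)
lid (1917, array([ 0.5116, -0.2735,  0.0219]), 'mid', array([ 0.51085, -0.27575,  0.02335]), 'circ', 0.5119, -0.2755, 0.0814) bottle (74, array([ 0.4481, -0.0173,  0.115 ]), 'mid', array([ 0.44805, -0.01765,  0.11385]), 'circ', 0.448, -0.0175, 0.0127)
side pan (272, array([0.5627, 0.3047, 0.142 ]), 'mid', array([0.5639 , 0.31385, 0.142  ]), 'circ', 0.5652, 0.3147, 0.0781) cork (114, array([0.5639, 0.3131, 0.1815]), 'mid', array([0.564  , 0.31515, 0.18115]), 'circ', 0.5644, 0.3167, 0.0218)
lid (3801, array([ 0.5112, -0.2825,  0.0218]), 'mid', array([ 0.51165, -0.2752 ,  0.02295]), 'circ', 0.5115, -0.2756, 0.0818) bottle (98, array([ 0.4478, -0.0211,  0.1152]), 'mid', array([ 0.44765, -0.01925,  0.1132 ]), 'circ', 0.4479, -0.0188, 0.013)
wrist pan (2532, array([0.5599, 0.3178, 0.1417]), 'mid', array([0.5632 , 0.3161 , 0.14195]), 'circ', 0.5634, 0.3161, 0.076) cork (1648, array([0.5622, 0.3171, 0.181 ]), 'mid', array([0.5629 , 0.31675, 0.1797 ]), 'circ', 0.5628, 0.3167, 0.0199)
```

View pics/s4.png

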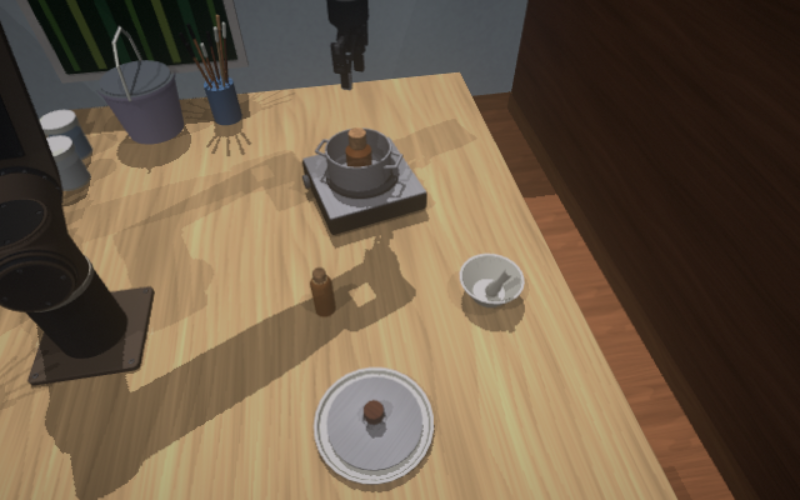

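The final view shows the jar upright in the pan at (358,148), with its cork top at 181 mm and about 1 mm off centre. The lid is flat in the plate at (374,425), and the bottle and mortar are untouched. Handing in.

```bash
python3 -c "
from plant import ctrl
print(ctrl.sign_off())"
```

```text
the job is handed in; nothing more can be done
None
```

The job is handed in: by my camera measurements the lid lies flat, knob up, in the drip plate, the jar stands upright in the middle of the pan, and the pan, bottle and mortar have not moved; the sign-off returned no verdict.

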